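Work the tight vial block out of the dry bath

ROBOT

A 7-joint arm with a two-finger parallel gripper is mounted at the origin on the work surface. World frame = base frame: x ahead of the robot, y to its left, z up, the work surface at z = 0. Lengths are in m, angles in rad, forces in N, time in s.
With the tool pointing down it reaches from about 0.425 to 0.95 m from the base axis. Payload 4.7 kg.
Tool frame: the origin (TCP) lies on the front face of the gripper's body, between the roots of the fingers; the fingertips stand 70 mm ahead of it and the grasp point (between the pads) lies 51 mm ahead of it; x points along the fingers, y is the direction in which the jaws open and shut, and the axes are right-handed (so a half turn about x gives the same grasp; the last joint's range is limited). The gripper opens to 87 mm and grips with 3 to 60 N. Pads are 19 mm wide; open, the fingers measure 117 mm over their backs; the gripper's body (75 mm by 190 mm) begins 51 mm behind the grasp point.
Start: joints at [-1.32, 0.469, -0.049, 1.532, 0.024, 1.141, -0.082], TCP at [0.186, 0.649, 0.292] pointing down, gripper open.
Joint ranges: [-2.59, 2.59], [-0.33, 1.99], [-1.39, 1.29], [0.1, 2.45], [-1.04, 4.18], [0.21, 1.99], [-2.66, 2.66]. Speed limits (rad/s): [2.57, 2.57, 3.14, 3.14, 3.14, 3.14, 3.14].

INTERFACE

Orientations are given as a rotation vector (axis times angle).
In Python, from cell import env gives the robot as it stands.
- The arm moves only by the tool servo_tool, never from a script. Its argument "series" is a list of rows, each a list of 5 numbers: the closure, from 0 (fully open) to 1 (shut), then the shift along the tool's x, y, z each as a share of 0.3 m, from -1 to 1, then the turn about the tool's x as a share of 0.12 rad, from -1 to 1. In form: [[claw, tx, ty, tz, yaw], ...]. A call has 1 to 12 rows; each row shifts and turns the commanded pose from where the row before left it, along the tool's axes as they then stand; what a row does not reach is not made up. A row lasts 1/10 s, in which the tool goes at most 50 mm and 8.59 degrees, less where a joint would pass 70% of its speed; a pose out of reach is approached as far as the arm can. A call with a number of a shift or a turn outside -1 to 1 is refused whole. A call with a gripper value outside its range is refused whole. The fingers move at their own pace and stop on an object; the grip force is fixed at half the most. Time passes only in rows, so rows that do not move let the fingers close. It gives the time, the measured TCP pose, the force and the opening at its end, in the units of the state.
- env.read_state(): the state, without advancing time (a new reading comes with each control period).
- env.read_camera(name): name is "scene" or "side" or "wrist"; returns a dict with "pixels" (400x640x3 uint8, blue, green, red), "vertical_fov" (degrees; the focal length in pixels is half the picture's height over the tangent of half this angle, whatever the lens; pixels are square), "cx", "cy" (the principal point, pixels), "R" (3x3) and "t" (3): a world point X has camera coordinates R X + t; the wrist camera has in their place "tool_from_camera" (4x4, takes a point from camera to tool coordinates, whose origin is the TCP and whose axes are the tool frame's). Camera axes: x right, y down, z forward; pixel columns grow to the right and rows downward; lengths in m; the calibration is good to about 2 mm. A picture is of the moment at which its call begins: read the wrist's pose just before it. There is no depth.
- env.close_job(): hands the job in, once; it reports no verdict.
The state is a dict: "time": time; "qpos": joint angles; "dq": joint speeds; "tau": joint torques, N m; "tool_pos": TCP position; "tool_rot": TCP orientation; "force": force on the tool from outside, world axes, zero at the start; "ft_torque": the same for the moment, N m; "width": finger opening in m.
Only numpy, scipy, OpenCV 4.12 (cv2) and the standard library are available. Lean on these libraries where they do the work, as an engineer would, in place of code of your own. Each camera call takes 0.05 s, during which the arm holds its last target.

TASK

Empty the dry bath and get its tight block out: first lift the green-capped vial out of the aluminium block and stand it upright, fully on the round cork trivet. Then take the block by its black T-handle and rock it left and right, again and again, until it works free of the well - no straight pulling, for the bath must not be lifted, tipped or dragged along the bench. Finish while still holding the block level, over the well and just clear of it (a finger's breadth or two), and leave the other things on the bench alone.

Things in the scene. Friction and masses are not known exactly. Their poses are not given: they have to be found in the camera images.
- bath: White compact dry bath (block heater), loose on four rubber feet, 2.2 kg, 216 mm (x) x 200 mm (y) x 70 mm high. Origin: centre of its underside; x points away from the blue sloped control panel, y to the left along the well's long side, z up. About 24 N straight up on the block lifts the whole bath; more than about 18 N sideways at handle height slides or tips it.
- well_mouth (a point): Centre of the open top of the bath's well, at the rim, 70 mm above the bench, 30 mm from the bath's centre along its x; axes as the bath's. Well: 52 mm (x) x 105 mm (y), 45 mm deep. Low at both y ends a sprung red silicone pad presses on the block's end face, touching it 16 mm above the well floor (29 mm below the rim).
- block_foot (a point): Centre of the aluminium block's underside; x, y, z along its 46, 100 and 50 mm sides, parallel to the bath's when seated. Seated, the block stands on the well floor, underside 45 mm below the rim, top 5 mm above it, with play of 2.5 mm at each y end and 3 mm at each x side. Once its underside is higher than 29 mm below the rim it is free of the pads and lifts out loosely.
- bar_mid (a point): Middle of the black T-handle's bar: a round bar 12 mm in diameter, 46 mm long, lying along the block's x, 82 mm above the block's underside (32 mm above its top) on an 8 mm steel rod. Gripped across y the block can pivot about the bar and hangs level from it once free. The bar moves some 5 mm to +y and -y as the block rocks; a slightly springy arm must aim about 9 mm out. Axes as block_foot.
- vial_mid (a point): Centre (half-way up) of the vial: amber glass, 28 mm diameter, 61 mm high, with a lime-green cap 25 mm in diameter and 16 mm high at the top; 35 g. It stands loosely upright in the block's left (+y) bore, 28 mm from the handle's axis; the bore is 31 mm wide and 28 mm deep, so that 33 mm of the vial stands above the block's top. z is the vial's axis. The right bore is empty.
- trivet_top (a point): Centre of the top face of the round cork trivet, 100 mm diameter, 8 mm thick, fixed on the bench, on the left or the right of the bath.
- trivet: The same cork trivet; origin at the centre of its underside on the bench.
- vial: The same vial; origin at the centre of its underside.
- block: The same block with its handle, 0.45 kg (varies by a fifth); origin as block_foot. The two pads grip it with about 16 N of friction each (varies by 15 percent): a straight pull would take some 36 N. Rocked about its x it pivots on one pad and walks up past the other; seated, it can lean about 0.08 rad each way, more as it rises.
- tip_box: Bystander: closed blue pipette-tip box with a pale lid, 122 x 86 x 66 mm; origin under its centre. It stands on the other side of the bath from the trivet.
- flask_small: Bystander: clear culture flask lying flat beyond the bath, 70 x 50 x 24 mm plus lime-green cap; origin under the centre of its body.
- flask_large: Bystander: larger clear culture flask lying flat beyond the bath, 102 x 73 x 35 mm plus lime-green cap; origin under the centre of its body.
- amber_bottle: Bystander: amber reagent bottle, 72 mm diameter, 150 mm high, far right; origin under its centre.
- beaker: Bystander: glass beaker, 64 mm diameter, 75 mm high, far left; origin under its centre.
- marker: Bystander: white and blue marker pen lying on the right, 137 mm long; origin under the white part's centre.
Things that resemble listed ones, but are neither listed nor needed, are in the scene too. Of the things that look like the trivet, the middle-sized one is meant.

How it is judged:
By the outcome, as a careful person would: the job done as asked, in the order asked, and still so for the second after the job is handed in, while the arm keeps its last pose, push and grip.
It also fails if it takes over 58 s, if anything falls off the work surface, if the arm or the gripper's body presses on something with over 40 N, if the wrist force passes 120 N, or if a joint passes its speed limit or range.

## Working session

There is one attempt and no reset: what is moved stays moved. The work goes in short steps, Python scripts to look and compute and a tool call to move; the robot and the scene stay as the last step left them, time stands still between calls to the robot, and variables do not carry over. Pictures are saved under pics/ and viewed, and the job is handed in when it is done.

Besides the shell and the picture viewer there is one more tool, called as name(argument=value, ...) on one line, values as JSON. servo_tool: Moves the arm, as the interface text tells. Its arguments: {"type":"object","properties":{"series":{"type":"array","items":{"type":"array","items":{"type":"number"}}}},"required":["series"]}

```bash
ls; mkdir -p pics
python3 - <<'E'
from cell import env
import cv2,numpy as np,pickle
s=env.read_state();print({k:np.round(v,3) for k,v in s.items()})
for n in ["scene","side","wrist"]:
    c=env.read_camera(n);cv2.imwrite(f"pics/{n}0.png",c["pixels"]);pickle.dump((s,c),open(f"pics/{n}0.pkl","wb"))
    print(n,{k:np.round(v,3).tolist() for k,v in c.items() if k!="pixels"})
E
```

```text
pics
{'time': np.float64(0.0), 'qpos': array([-1.32 ,  0.469, -0.049,  1.534,  0.024,  1.141, -0.082]), 'dq': array([ 0.002, -0.002,  0.001,  0.   ,  0.001, -0.   ,  0.   ]), 'tau': array([-0.0000e+00, -5.0798e+01, -8.1000e-02, -2.3616e+01, -6.1000e-02,
        3.8000e-02,  0.0000e+00]), 'tool_pos': array([0.186, 0.648, 0.291]), 'tool_rot': array([ 0.218,  1.56 , -0.221]), 'force': array([ 0.56 , -0.313, -0.781]), 'ft_torque': array([-0.06 ,  0.024,  0.056]), 'width': np.float64(0.088)}
scene {'vertical_fov': 57.81, 'cx': 319.738, 'cy': 198.61, 'R': [[0.834, 0.551, -0.015], [0.3, -0.477, -0.826], [-0.462, 0.685, -0.563]], 't': [-0.462, -0.088, 1.523]}
side {'vertical_fov': 50.315, 'cx': 325.542, 'cy': 195.985, 'R': [[0.948, -0.318, -0.01], [-0.184, -0.523, -0.832], [0.259, 0.791, -0.554]], 't': [-0.529, 0.159, 1.494]}
wrist {'vertical_fov': 68.725, 'cx': 319.71, 'cy': 197.61, 'tool_from_camera': [[0.0, -0.274, 0.962, -0.093], [1.0, 0.001, 0.0, 0.001], [-0.001, 0.962, 0.274, -0.074], [0.0, 0.0, 0.0, 1.0]]}
```

View pics/scene0.png

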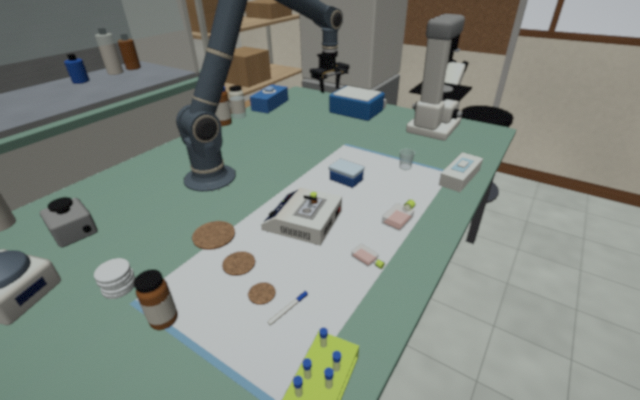

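View pics/side0.png

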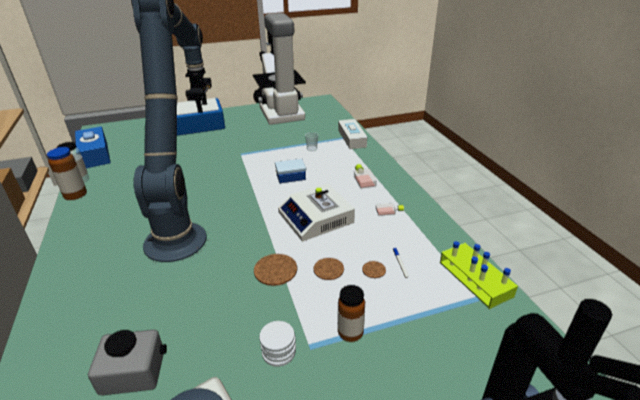

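View pics/wrist0.png

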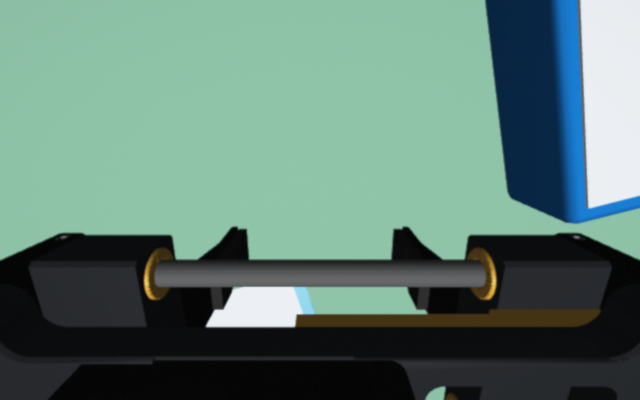

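```bash
cat > h.py <<'E'
import cv2,numpy as np,pickle
from scipy.spatial.transform import Rotation as Ro
def load(n): return pickle.load(open(f"pics/{n}.pkl","rb"))
def ray(s,c,u,v):
    f=200/np.tan(np.radians(c["vertical_fov"]/2))
    d=np.array([(u-c["cx"])/f,(v-c["cy"])/f,1.])
    if "R" in c:
        R=np.array(c["R"]);t=np.array(c["t"]);return -R.T@t,R.T@d
    T=np.array(c["tool_from_camera"]);Rt=Ro.from_rotvec(s["tool_rot"]).as_matrix()
    return Rt@T[:3,3]+s["tool_pos"],Rt@T[:3,:3]@d
def plane(s,c,u,v,z):
    o,d=ray(s,c,u,v);return o+d*(z-o[2])/d[2]
def tri(rs):
    A=np.zeros((3,3));b=np.zeros(3)
    for o,d in rs:
        d=d/np.linalg.norm(d);P=np.eye(3)-np.outer(d,d);A+=P;b+=P@o
    x=np.linalg.solve(A,b);return x,[np.linalg.norm(np.cross(x-o,d/np.linalg.norm(d))) for o,d in rs]
def proj(s,c,X):
    f=200/np.tan(np.radians(c["vertical_fov"]/2))
    if "R" in c: p=np.array(c["R"])@X+np.array(c["t"])
    else:
        T=np.array(c["tool_from_camera"]);Rt=Ro.from_rotvec(s["tool_rot"]).as_matrix()
        p=T[:3,:3].T@(Rt.T@(X-s["tool_pos"])-T[:3,3])
    return np.array([f*p[0]/p[2]+c["cx"],f*p[1]/p[2]+c["cy"]])
def snap(n,tag):
    from cell import env
    s=env.read_state();c=env.read_camera(n);cv2.imwrite(f"pics/{n}{tag}.png",c["pixels"]);pickle.dump((s,c),open(f"pics/{n}{tag}.pkl","wb"));return s,c
def st():
    from cell import env
    s=env.read_state();R=Ro.from_rotvec(s["tool_rot"]).as_matrix()
    print("t",round(float(s["time"]),2),"pos",np.round(s["tool_pos"],4),"grasp",np.round(s["tool_pos"]+R[:,0]*.051,4),"F",np.round(s["force"],1),"w",round(float(s["width"]),4));print("R",np.round(R,3).tolist(),"q",np.round(s["qpos"],2));return s,R
E
python3 - <<'E'
from h import *
for n,(x,y,w,h) in dict(scene0=(180,150,200,160),side0=(240,150,200,150)).items():
    s,c=load(n);im=c["pixels"]
    cv2.imwrite(f"pics/{n}crop.png",cv2.resize(im[y:y+h,x:x+w],None,fx=4,fy=3.75 if 0 else 4,interpolation=cv2.INTER_CUBIC)[:600])
    hsv=cv2.cvtColor(im,cv2.COLOR_BGR2HSV)
    for nm,lo,hi,z in [("cork",(5,70,60),(18,200,200),.008),("lime",(28,140,90),(42,255,255),.1)]:
        m=cv2.inRange(hsv,lo,hi);k,l,stt,ce=cv2.connectedComponentsWithStats(m)
        for i in range(1,k):
            if stt[i,4]>15 and stt[i,1]>130:
                cs=cv2.findContours((l==i).astype(np.uint8),cv2.RETR_EXTERNAL,2)[0][0][:,0]
                P=np.array([plane(s,c,*p,z)[:2] for p in cs.astype(float)])
                print(n,nm,stt[i],np.round(ce[i],1),np.round(plane(s,c,*ce[i],z),3),"ext",np.round(np.ptp(P,0),3))
E
```

```text
scene0 cork [ 498  163  142   44 1499] [571.5 183.9] [1.266 0.72  0.008] ext [0.485 0.09 ]
scene0 cork [193 222  41  27 862] [213.  234.8] [ 0.302 -0.261  0.008] ext [0.137 0.135]
scene0 cork [223 252  31  23 534] [238.3 263.2] [ 0.467 -0.313  0.008] ext [0.092 0.092]
scene0 cork [136 280  33  27 435] [153.3 295.7] [ 0.359 -0.53   0.008] ext [0.089 0.086]
scene0 cork [249 283  26  21 408] [261.4 293.1] [ 0.602 -0.363  0.008] ext [0.068 0.07 ]
scene0 cork [151 314  25  16 116] [164.4 323.8] [ 0.461 -0.571  0.008] ext [0.04  0.056]
side0 cork [ 52 154  22  12  85] [ 66.  159.7] [-0.458  0.777  0.008] ext [0.096 0.122]
side0 cork [ 48 159  29  14  55] [ 61.2 168.3] [-0.465  0.695  0.008] ext [0.133 0.155]
side0 cork [  4 167  46  61 759] [ 29.5 195.4] [-0.549  0.49   0.008] ext [0.159 0.485]
side0 cork [  0 168  22  31 192] [  7.9 178.2] [-0.671  0.676  0.008] ext [0.145 0.304]
side0 cork [359 183  10   3  18] [363.6 184.2] [0.765 0.116 0.008] ext [0.031 0.027]
side0 cork [ 62 188  21   7  32] [ 71.6 192.3] [-0.389  0.458  0.008] ext [0.073 0.041]
side0 cork [ 254  254   43   31 1044] [275.1 269.2] [ 0.301 -0.262  0.008] ext [0.136 0.142]
side0 cork [314 258  30  22 517] [328.4 268.4] [ 0.463 -0.314  0.008] ext [0.095 0.099]
side0 cork [363 261  23  17 298] [373.7 269.2] [ 0.598 -0.365  0.008] ext [0.072 0.074]
side0 cork [339 311  25   9  47] [352.3 316.1] [ 0.464 -0.519  0.008] ext [0.068 0.03 ]
side0 cork [338 331  25  10  41] [350.4 335.8] [ 0.435 -0.579  0.008] ext [0.06  0.036]
side0 lime [356 165   6   5  21] [358.1 166.7] [0.736 0.112 0.1  ] ext [0.028 0.03 ]
side0 lime [316 188   6   4  21] [318.4 189.7] [0.532 0.003 0.1  ] ext [0.02  0.025]
side0 lime [399 205   5   5  24] [400.9 207.1] [ 0.769 -0.199  0.1  ] ext [0.021 0.026]
side0 lime [ 441  243   77   66 2186] [478.4 276.1] [ 0.82  -0.574  0.1  ] ext [0.147 0.245]
```

View pics/scene0crop.png

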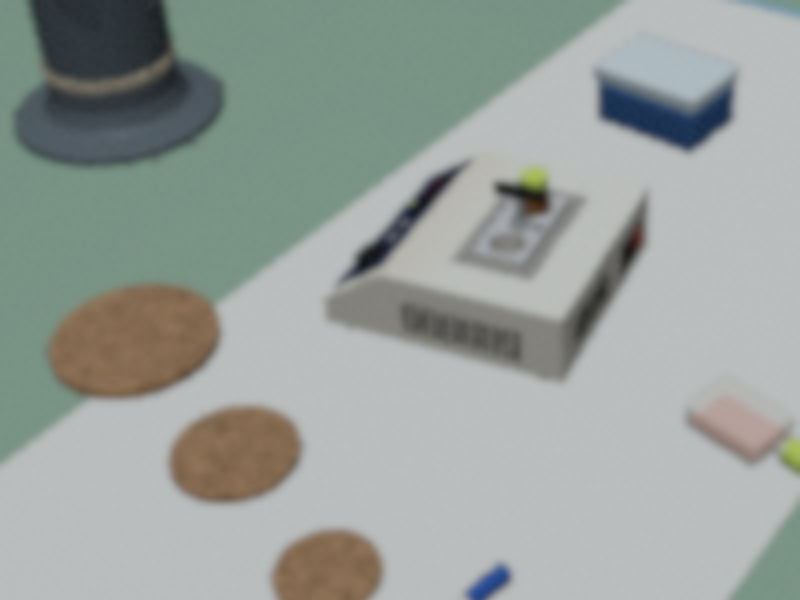

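View pics/side0crop.png

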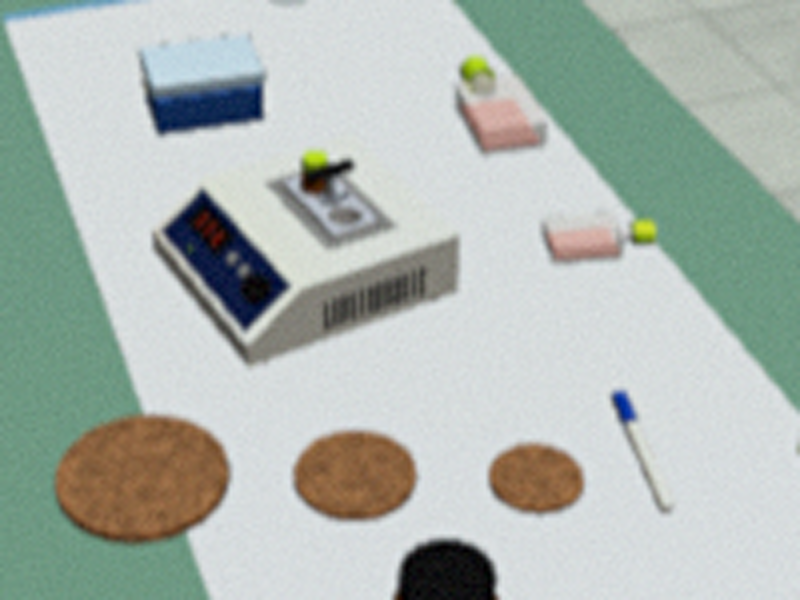

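Run:
```python
from h import *
a=load("scene0");b=load("side0")
S=lambda u,v:(180+u/4-.4,150+v/4-.4); D=lambda u,v:(240+u/4-.4,150+v/4-.4)
print("cap",tri([ray(*a,*S(535,180)),ray(*b,*D(315,160))]))
print("barmid",tri([ray(*a,*S(523,194)),ray(*b,*D(330,171))]))
for n,p in dict(nearR=(457,262),farR=(528,276),farL=(583,196)).items(): print("well scene",n,plane(*a,*S(*p),.07).round(4))
for n,p in dict(nearL=(268,184),nearR=(328,245),farR=(395,226)).items(): print("well side",n,plane(*b,*D(*p),.07).round(4))
for n,p in dict(scR=(568,318),scL=(648,190)).items(): print("top corner scene",n,plane(*a,*S(*p),.07).round(4))
print("side far right top",plane(*b,*D(458,238),.07).round(4))
```

```text
cap (array([ 0.53081092, -0.00201524,  0.10339986]), [np.float64(1.1161596384903271e-05), np.float64(1.1161596384903332e-05)])
barmid (array([ 0.53678779, -0.02828698,  0.10630592]), [np.float64(0.00010819013375762225), np.float64(0.00010819013375765538)])
well scene nearR [ 0.5159 -0.0945  0.07  ]
well scene farR [ 0.5755 -0.079   0.07  ]
well scene farL [0.5512 0.0405 0.07  ]
well side nearL [0.4916 0.0226 0.07  ]
well side nearR [ 0.5144 -0.0894  0.07  ]
well side farR [ 0.5807 -0.0815  0.07  ]
top corner scene scR [ 0.6318 -0.1064  0.07  ]
top corner scene scL [0.5941 0.0785 0.07  ]
side far right top [ 0.6275 -0.1178  0.07  ]
```

Run:
```python
from h import *
s,R=st()
print("delta tool to (0.50,-0.02,0.30):",(R.T@(np.array([.50,-.02,.30])-s["tool_pos"])).round(4), "yaw of tool y",np.arctan2(R[1,1],R[0,1]))
```

```text
t 0.15 pos [0.1863 0.6484 0.2914] grasp [0.1863 0.6483 0.2404] F [-1.1 -0.1 -0.3] w 0.087
R [[-0.0, 0.276, 0.961], [-0.001, 0.961, -0.276], [-1.0, -0.002, 0.0]] q [-1.32  0.47 -0.05  1.53  0.02  1.14 -0.08]
delta tool to (0.50,-0.02,0.30): [-0.0077 -0.5558  0.486 ] yaw of tool y 1.2910353324743986
```

servo_tool(series=[[0,-0.002,-0.123,0.108,0],[0,-0.002,-0.123,0.108,0],[0,-0.002,-0.123,0.108,0],[0,-0.002,-0.123,0.108,0],[0,-0.002,-0.123,0.108,0],[0,-0.002,-0.123,0.108,0],[0,-0.002,-0.123,0.108,0],[0,-0.002,-0.123,0.108,0],[0,-0.002,-0.123,0.108,0],[0,-0.002,-0.123,0.108,0],[0,-0.002,-0.123,0.108,0],[0,-0.002,-0.123,0.108,0]])

```text
time: 1.35
tool_pos: [0.4381, 0.1139, 0.2996]
tool_rot: [0.22, 1.559, -0.219]
force: [0.4, 1.1, -0.3]
width: 0.0868
```

servo_tool(series=[[0,-0.002,-0.123,0.108,0],[0,-0.002,-0.123,0.108,0],[0,0,0,0,1],[0,0,0,0,1],[0,0,0,0,1],[0,0,0,0,1],[0,0,0,0,1],[0,0,0,0,1],[0,0,0,0,1],[0,0,0,0,1],[0,0,0,0,1],[0,0,0,0,0]])

```text
time: 2.55
tool_pos: [0.4795, 0.0271, 0.3005]
tool_rot: [1.052, 1.302, -1.052]
force: [0.6, 0.1, -0.2]
width: 0.0872
```

Run:
```python
from h import *
s,R=st()
snap("wrist","1");st()
```

```text
t 2.55 pos [0.4795 0.0271 0.3005] grasp [0.4795 0.0271 0.2495] F [ 0.6  0.1 -0.2] w 0.0872
R [[-0.0, 0.978, 0.21], [-0.0, 0.21, -0.978], [-1.0, -0.0, -0.0]] q [-0.58  0.14  0.49  1.99 -0.08  1.03  0.16]
t 2.6 pos [0.4795 0.0271 0.3005] grasp [0.4795 0.0271 0.2495] F [0.3 0.2 0.4] w 0.0868
R [[-0.0, 0.977, 0.212], [-0.0, 0.212, -0.977], [-1.0, -0.0, -0.0]] q [-0.58  0.14  0.49  1.99 -0.08  1.03  0.16]
```

View pics/wrist1.png

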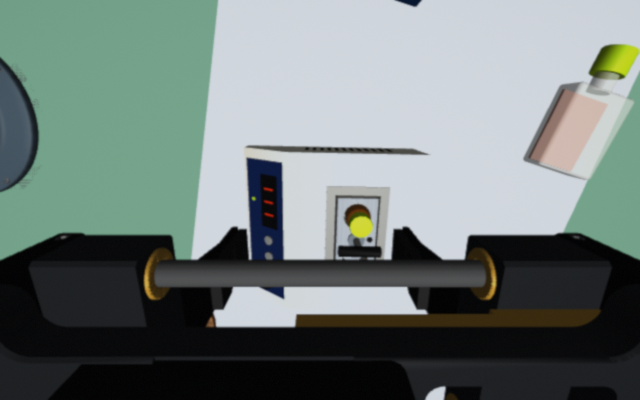

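Run:
```python
from h import *
s,c=load("wrist1");im=c["pixels"]
cv2.imwrite("pics/w1c.png",cv2.resize(im[140:300,240:440],None,fx=4,fy=3.75,interpolation=cv2.INTER_CUBIC))
hsv=cv2.cvtColor(im,cv2.COLOR_BGR2HSV)
m=cv2.inRange(hsv,(25,140,90),(42,255,255));k,l,stt,ce=cv2.connectedComponentsWithStats(m)
for i in range(1,k):
    if stt[i,4]>60: print(stt[i],ce[i],plane(s,c,*ce[i],.104))
```

```text
[597  45  42  32 840] [618.61666667  59.1047619 ] [0.71936064 0.20509484 0.104     ]
[349 215  23  22 390] [360.49230769 225.72051282] [ 0.53047993 -0.00073556  0.104     ]
```

View pics/w1c.png

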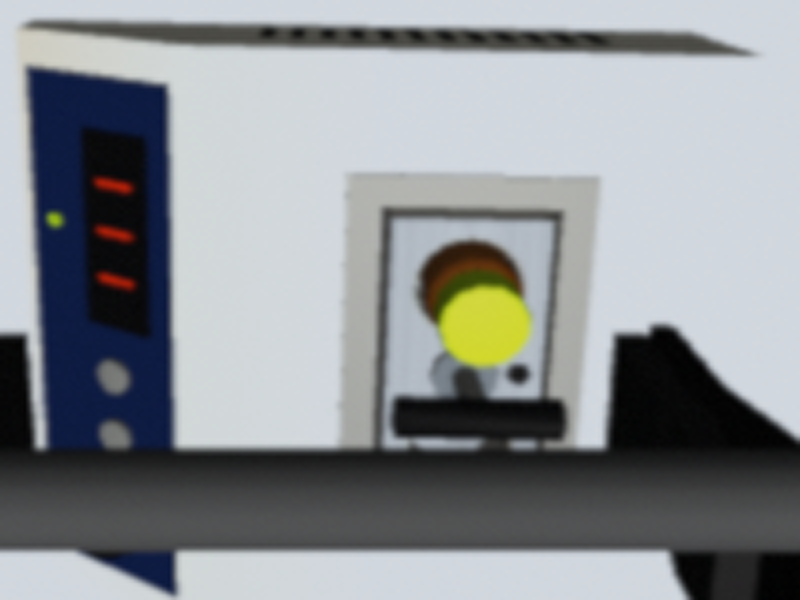

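Run:
```python
from h import *
s,c=load("wrist1")
C=lambda u,v:(240+u/4-.4,140+v/3.75-.4)
def p(n,u,v,z):
    X=plane(s,c,*C(u,v),z);print(n,X.round(4));return X
cap=p("cap",485,325,.108)
a=p("barL",394,418,.107);b=p("barR",565,418,.107);print("bar mid",(a+b)/2,"len",np.linalg.norm(b-a),"yaw",np.arctan2(*(b-a)[1::-1]))
a=p("wellNL",385,212,.072);b=p("wellFL",562,213,.072);print("w",np.linalg.norm(b-a),"yaw",np.arctan2(*(b-a)[1::-1]),(a+b)/2)
a=p("trimNL",347,173,.07);b=p("trimFL",600,179,.07);print("w",np.linalg.norm(b-a),"yaw",np.arctan2(*(b-a)[1::-1]),(a+b)/2)
a=p("trimNL",347,173,.07);b=p("trimNR",341,440,.07);print("yaw",np.arctan2(*(a-b)[1::-1])-np.pi/2)
a=p("trimFL",600,179,.07);b=p("trimFR",578,445,.07);print("yaw",np.arctan2(*(a-b)[1::-1])-np.pi/2)
R=Ro.from_rotvec(s["tool_rot"]).as_matrix();print(np.arctan2(R[1,1],R[0,1]))
```

```text
cap [5.301e-01 2.000e-04 1.080e-01]
barL [ 0.5135 -0.033   0.107 ]
barR [ 0.5584 -0.0233  0.107 ]
bar mid [ 0.53593176 -0.02812359  0.107     ] len 0.045915260612326834 yaw 0.21188674715377928
wellNL [0.5014 0.0171 0.072 ]
wellFL [0.5508 0.0274 0.072 ]
w 0.050508924017582786 yaw 0.20564651869755435 [0.52607574 0.02226546 0.072     ]
trimNL [0.4883 0.0263 0.07  ]
trimFL [0.5591 0.0396 0.07  ]
w 0.07203968313572152 yaw 0.18591656105545573 [0.52366333 0.03293269 0.07      ]
trimNL [0.4883 0.0263 0.07  ]
trimNR [ 0.5058 -0.0613  0.07  ]
yaw 0.1976282565234504
trimFL [0.5591 0.0396 0.07  ]
trimFR [ 0.577  -0.0478  0.07  ]
yaw 0.20190486698255783
0.21137993432353136
```

servo_tool(series=[[0,0,0.073,0.062,0],[0,0,0.073,0.062,0],[0,0,0,0,0],[0,0.12,0,0,0],[0,0.12,0,0,0],[0,0.1,0,0,0],[0,0,0,0,0],[0,0,0,0,0]])

```text
time: 3.4
tool_pos: [0.5302, -0.0001, 0.199]
tool_rot: [1.051, 1.303, -1.052]
force: [-0.2, 0.4, 1.2]
width: 0.0868
```

Run:
```python
from h import *
s,c=snap("wrist","2");st()
print(proj(s,c,np.array([.5302,-.0003,.108])))
```

```text
t 3.45 pos [ 5.309e-01 -1.000e-04  1.999e-01] grasp [ 5.310e-01 -1.000e-04  1.489e-01] F [ 0.2 -0.4  1. ] w 0.0871
R [[0.002, 0.978, 0.21], [0.0, 0.21, -0.978], [-1.0, 0.002, -0.0]] q [-0.46  0.36  0.48  1.99 -0.22  0.83  0.35]
[318.41427294 230.67976668]
```

View pics/wrist2.png

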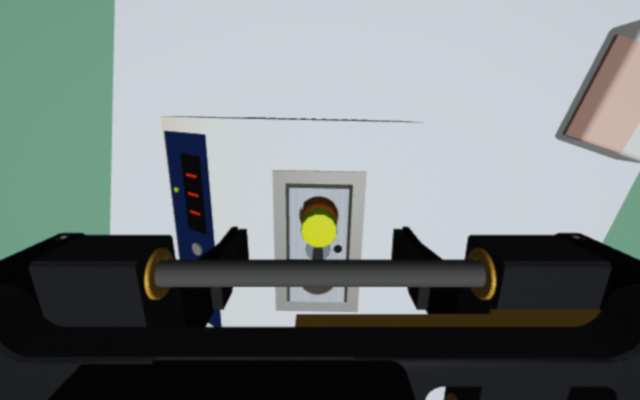

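servo_tool(series=[[0,0.08,0,0,0],[0,0.06,0,0,0],[0,0.023,0,0,0],[0,0,0,0,0],[1,0,0,0,0],[1,0,0,0,0],[1,0,0,0,0],[1,0,0,0,0],[1,0,0,0,0],[1,0,0,0,0]])

```text
time: 4.45
tool_pos: [0.5303, -0.0002, 0.1498]
tool_rot: [1.052, 1.302, -1.052]
force: [0.2, -0.8, -0.0]
width: 0.0472
```

Run:
```python
from h import *
s,c=snap("wrist","3");st()
```

```text
t 4.5 pos [ 5.303e-01 -2.000e-04  1.497e-01] grasp [ 5.303e-01 -2.000e-04  9.870e-02] F [0.1 0.4 0. ] w 0.0428
R [[0.0, 0.978, 0.209], [0.0, 0.209, -0.978], [-1.0, 0.0, -0.0]] q [-0.43  0.44  0.44  2.03 -0.27  0.73  0.4 ]
```

View pics/wrist3.png

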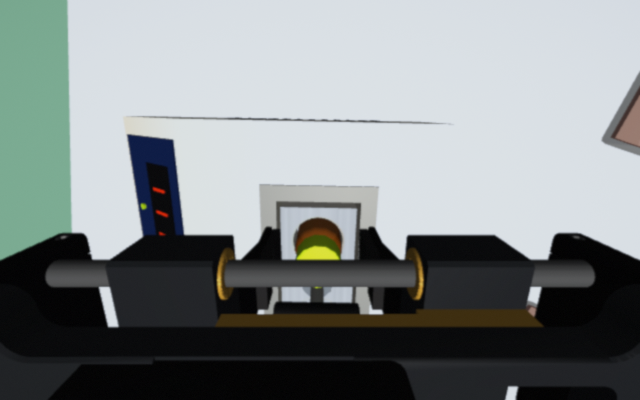

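Still closing, centred on the vial. Let it finish.

servo_tool(series=[[1,0,0,0,0],[1,0,0,0,0],[1,0,0,0,0],[1,0,0,0,0],[1,0,0,0,0]])

```text
time: 5.0
tool_pos: [0.5303, -0.0002, 0.1497]
tool_rot: [1.052, 1.302, -1.052]
force: [0.7, 1.1, 0.1]
width: 0.0267
```

servo_tool(series=[[1,0,0,0,0],[1,-0.02,0,0,0],[1,-0.06,0,0,0],[1,-0.1,0,0,0],[1,-0.1,0,0,0],[1,-0.1,0,0,0],[1,-0.03,0,0,0],[1,0,0,0,0],[1,0,0,0,0]])

```text
time: 5.9
tool_pos: [0.5296, -0.0, 0.2718]
tool_rot: [1.051, 1.303, -1.053]
force: [0.5, 0.2, -0.1]
width: 0.0264
```

Run:
```python
from h import *
s,c=snap("wrist","4");s,R=st();s2,c2=snap("scene","4")
im=c2["pixels"];cv2.imwrite("pics/s4c.png",cv2.resize(im[140:290,210:410],None,fx=4,fy=4,interpolation=cv2.INTER_CUBIC))
print((R.T@(np.array([.465,-.3135,.28])-s["tool_pos"])).round(4))
```

```text
t 5.95 pos [ 0.5294 -0.      0.2713] grasp [ 5.293e-01 -1.000e-04  2.203e-01] F [-0.2 -0.2 -0.6] w 0.0265
R [[-0.003, 0.978, 0.21], [-0.0, 0.21, -0.978], [-1.0, -0.003, -0.0]] q [-0.5   0.27  0.51  1.92 -0.16  0.99  0.29]
[-0.0084 -0.1287  0.293 ]
```

View pics/wrist4.png

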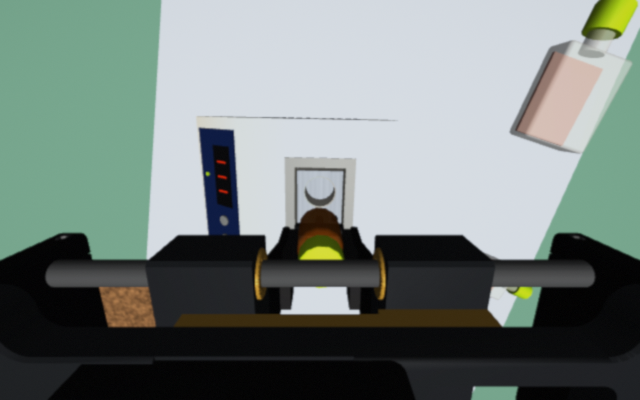

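View pics/s4c.png

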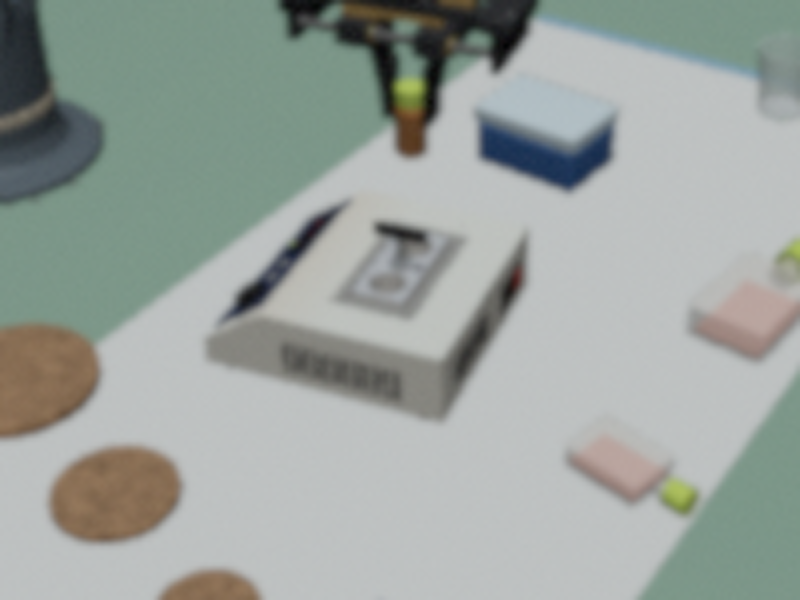

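servo_tool(series=[[1,0,-0.02,0.05,0],[1,0,-0.04,0.09,0],[1,0,-0.055,0.125,0],[1,0,-0.055,0.125,0],[1,0,-0.055,0.125,0],[1,0,-0.055,0.125,0],[1,0,-0.055,0.125,0],[1,0,-0.054,0.12,0],[1,0,-0.03,0.07,0],[1,0,-0.01,0.022,0],[1,0,0,0,0],[1,0,0,0,0]])

```text
time: 7.2
tool_pos: [0.4663, -0.312, 0.2719]
tool_rot: [1.052, 1.304, -1.051]
force: [0.6, -0.2, -0.1]
width: 0.0263
```

Run:
```python
from h import *
s,c=snap("wrist","5");s,R=st()
print((R.T@(np.array([.465,-.3135,.113])-s["tool_pos"])).round(4))
```

```text
t 7.25 pos [ 0.4665 -0.3118  0.2721] grasp [ 0.4665 -0.3117  0.2211] F [ 0.2  0.2 -0.2] w 0.0261
R [[-0.001, 0.977, 0.212], [0.002, 0.212, -0.977], [-1.0, -0.0, -0.002]] q [ 0.02  0.34  0.63  1.86 -0.24  1.02  0.96]
[ 0.1591 -0.0018  0.0016]
```

View pics/wrist5.png

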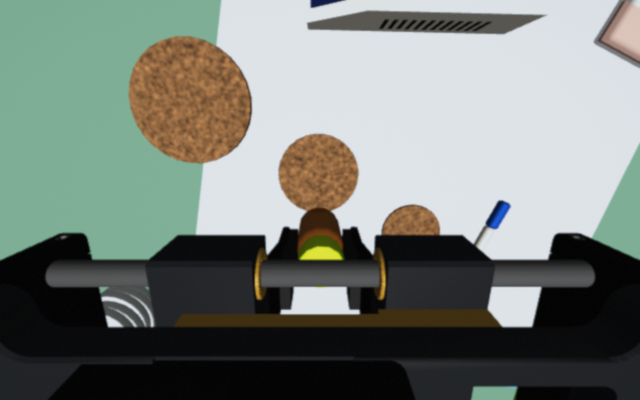

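Run:
```python
from h import *
s,c=load("wrist5");X=plane(s,c,318.3,172.5,.008);print(X)
print([np.linalg.norm(plane(s,c,278.5,172,.008)-plane(s,c,358.5,172,.008))])
R=Ro.from_rotvec(s["tool_rot"]).as_matrix()
print((R.T@(np.array([X[0],X[1],.113])-s["tool_pos"])).round(4))
```

```text
[ 0.4639568  -0.30571108  0.008     ]
[np.float64(0.09902187036520167)]
[ 0.1589 -0.0009 -0.0064]
```

servo_tool(series=[[1,0.06,0,0,0],[1,0.12,0,-0.005,0],[1,0.12,0,-0.005,0],[1,0.11,0,0,0],[1,0.06,0,0,0],[1,0.03,0,0,0],[1,0.02,0,0,0],[1,0,0,0,0],[1,0,0,0,0]])

```text
time: 8.15
tool_pos: [0.4659, -0.3109, 0.1176]
tool_rot: [1.052, 1.3, -1.051]
force: [-0.1, -0.1, -0.2]
width: 0.0265
```

Run:
```python
from h import *
s,c=snap("wrist","6");s,R=st();s2,c2=snap("side","6")
im=c2["pixels"];cv2.imwrite("pics/d6c.png",cv2.resize(im[190:310,250:410],None,fx=5,fy=5,interpolation=cv2.INTER_CUBIC))
```

```text
t 8.2 pos [ 0.4659 -0.3111  0.1177] grasp [ 0.466  -0.3111  0.0667] F [ 0.4  1.6 -0.3] w 0.0262
R [[0.002, 0.978, 0.21], [-0.001, 0.21, -0.978], [-1.0, 0.002, 0.001]] q [ 0.12  0.54  0.52  1.99 -0.41  0.71  1.1 ]
```

View pics/d6c.png

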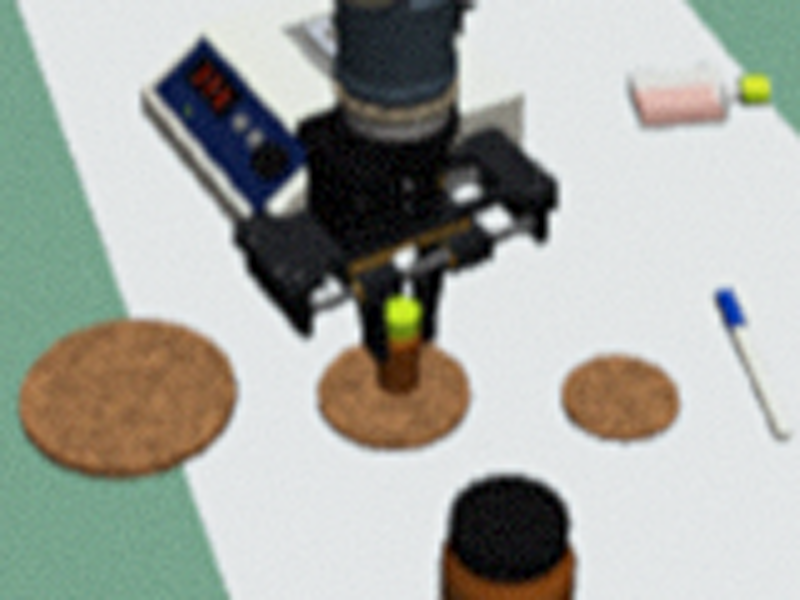

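servo_tool(series=[[1,0.008,0,0,0],[1,0.007,0,0,0],[1,0,0,0,0],[1,0,0,0,0]])

```text
time: 8.65
tool_pos: [0.4652, -0.3108, 0.1121]
tool_rot: [1.053, 1.302, -1.052]
force: [0.3, 0.3, -0.5]
width: 0.0263
```

servo_tool(series=[[1,0.005,0,0,0],[1,0,0,0,0],[1,0,0,0,0]])

```text
time: 8.95
tool_pos: [0.4652, -0.3109, 0.1107]
tool_rot: [1.052, 1.302, -1.052]
force: [-0.4, 0.2, -0.4]
width: 0.026
```

servo_tool(series=[[1,0.004,0,0,0],[1,0,0,0,0],[1,0,0,0,0]])

```text
time: 9.25
tool_pos: [0.4653, -0.3113, 0.1105]
tool_rot: [1.053, 1.301, -1.052]
force: [-0.9, 0.7, 8.3]
width: 0.0262
```

servo_tool(series=[[0.6,0,0,0,0],[0.6,0,0,0,0],[0.4,0,0,0,0],[0.4,0,0,0,0],[0.2,0,0,0,0],[0.2,0,0,0,0],[0,0,0,0,0],[0,0,0,0,0]])

```text
time: 10.05
tool_pos: [0.4652, -0.3108, 0.1095]
tool_rot: [1.052, 1.302, -1.052]
force: [-0.7, -0.5, 0.8]
width: 0.075
```

servo_tool(series=[[0,-0.03,0,0,0],[0,-0.08,0,0,0],[0,-0.12,0,0,0],[0,-0.12,0,0,0],[0,-0.12,0,0,0],[0,-0.06,0,0,0],[0,0,0,0,0]])

```text
time: 10.75
tool_pos: [0.4662, -0.312, 0.2721]
tool_rot: [1.053, 1.295, -1.05]
force: [-0.3, 0.4, -0.1]
width: 0.087
```

Run:
```python
from h import *
s,c=snap("wrist","7");s,R=st();s2,c2=snap("side","7")
im=c2["pixels"];cv2.imwrite("pics/d7c.png",cv2.resize(im[190:310,250:410],None,fx=5,fy=5,interpolation=cv2.INTER_CUBIC))
```

```text
t 10.8 pos [ 0.4655 -0.3112  0.2701] grasp [ 0.4657 -0.3112  0.2191] F [ 0.6  1.  -0.1] w 0.0869
R [[0.003, 0.978, 0.209], [-0.001, 0.209, -0.978], [-1.0, 0.003, 0.002]] q [ 0.01  0.34  0.64  1.87 -0.24  1.01  0.96]
```

View pics/d7c.png

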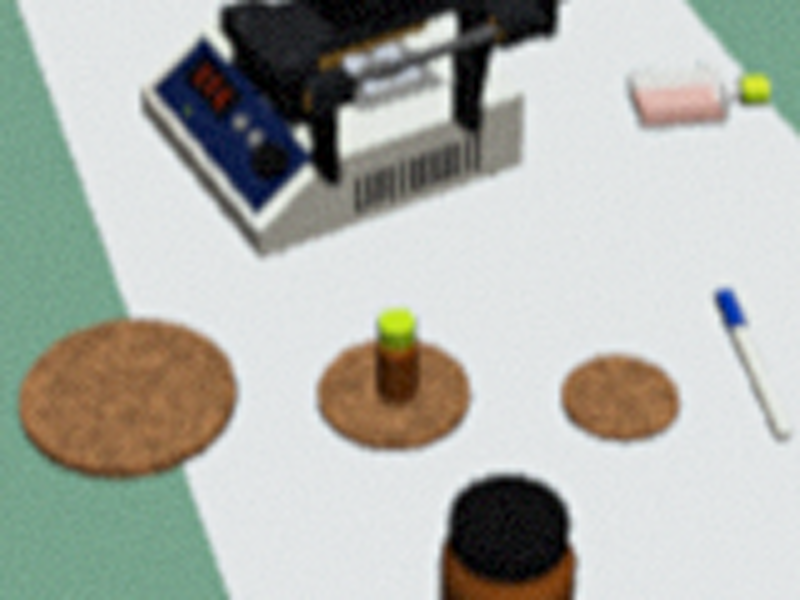

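View pics/wrist7.png

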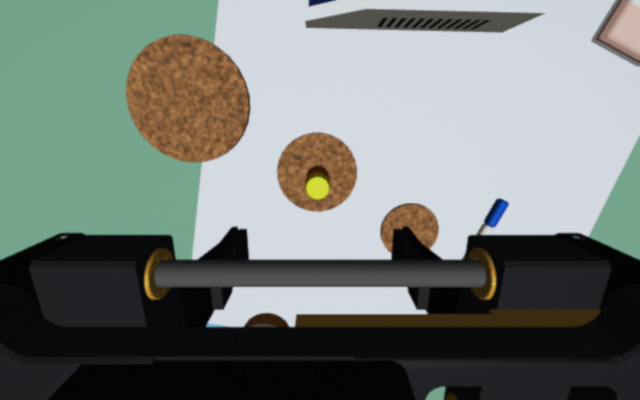

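servo_tool(series=[[0,0,0.061,-0.125,0],[0,0,0.061,-0.125,0],[0,0,0.061,-0.125,0],[0,0,0.061,-0.125,0],[0,0,0.061,-0.125,0],[0,0,0.061,-0.125,0],[0,0,0.061,-0.125,0],[0,0,0,0,-1],[0,0,0,0,-1],[0,0,0,0,-1],[0,0,0,0,-1],[0,0,0,0,-1]])

```text
time: 12.05
tool_pos: [0.5346, -0.0272, 0.2668]
tool_rot: [0.589, 1.492, -0.592]
force: [0.2, 0.4, 0.7]
width: 0.0871
```

servo_tool(series=[[0,0,0,0,-1],[0,0,0,0,-1],[0,0,0,0,-1],[0,0,0,0,-1],[0,0,0,0,-1],[0,0,0,0,-1],[0,0,0,0,-1],[0,0,0,0,-1],[0,0,0,0,0],[0,0,0,0,0]])

```text
time: 13.05
tool_pos: [0.5349, -0.0274, 0.2674]
tool_rot: [-0.155, 1.568, 0.155]
force: [0.8, 0.8, -0.3]
width: 0.0869
```

Run:
```python
from h import *
s,c=snap("wrist","8");s,R=st();print("yaw",np.arctan2(R[1,1],R[0,1]))
print((R.T@(np.array([.536,-.028,.158])-s["tool_pos"])).round(4))
```

```text
t 13.1 pos [ 0.5351 -0.0274  0.2677] grasp [ 0.535  -0.0274  0.2167] F [0.9 0.9 0.2] w 0.0873
R [[-0.002, -0.197, 0.98], [-0.0, 0.98, 0.197], [-1.0, 0.0, -0.002]] q [-0.24  0.27  0.26  1.9  -0.08  0.98  1.82]
yaw 1.7686771949304572
[ 0.1097 -0.0008  0.001 ]
```

View pics/wrist8.png

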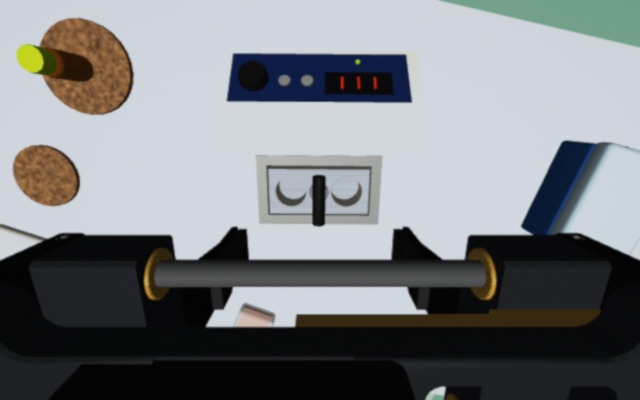

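Run:
```python
from h import *
s,c=load("wrist8");im=c["pixels"]
g=cv2.cvtColor(im,cv2.COLOR_BGR2GRAY)[150:232,300:340];m=(g<60).astype(np.uint8)
k,l,stt,ce=cv2.connectedComponentsWithStats(m);print([(stt[i].tolist(),ce[i].round(1)) for i in range(1,k)])
for v in (20,35,50,65,74):
    r=np.where(g[v]<70)[0];print(v+150,r.min()+300,r.max()+300) if len(r) else None
a=plane(s,c,319,176.5,.109);b=plane(s,c,319,225.5,.109);print(a,b,(a+b)/2,np.linalg.norm(b-a))
cv2.imwrite("pics/w8c.png",cv2.resize(im[140:240,240:400],None,fx=5,fy=5,interpolation=cv2.INTER_CUBIC))
C=lambda u,v:(240+u/5-.4,140+v/5-.4)
```

```text
[([13, 26, 13, 50, 580], array([18.4, 49.8]))]
185 313 324
200 300 339
215 313 324
224 314 323
[ 0.51327663 -0.03181415  0.109     ] [ 0.55821147 -0.02282585  0.109     ] [ 0.53574405 -0.02732     0.109     ] 0.04582498652810359
```

View pics/w8c.png

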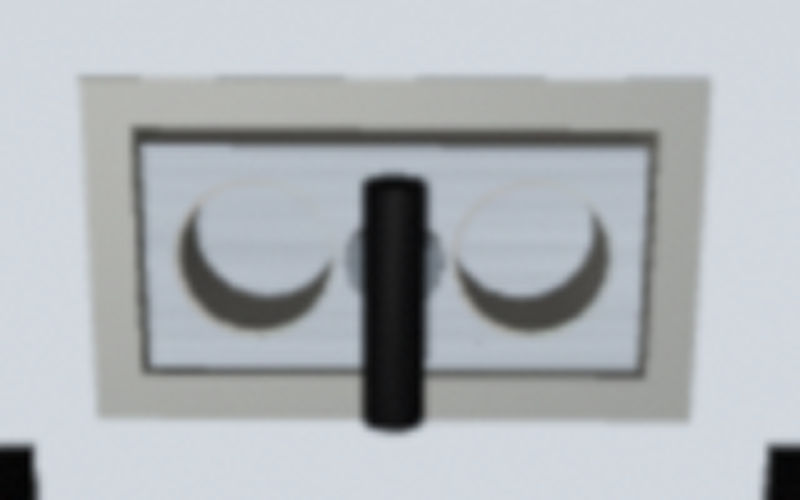

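servo_tool(series=[[0,0.08,0,0,0],[0,0.12,0,0,0],[0,0.1,0,0,0],[0,0.05,0,0.003,0],[0,0.016,0,0,0],[0,0,0,0,0],[0.5,0,0,0,0],[0.5,0,0,0,0],[0.6,0,0,0,0],[0.7,0,0,0,0]])

```text
time: 14.1
tool_pos: [0.5366, -0.0271, 0.1593]
tool_rot: [-0.157, 1.564, 0.157]
force: [0.9, -0.1, -0.5]
width: 0.0632
```

Run:
```python
from h import *
s,c=snap("wrist","9");s,R=st();
```

```text
t 14.15 pos [ 0.5365 -0.0271  0.1592] grasp [ 0.5366 -0.0271  0.1082] F [0.7 1.  0.5] w 0.0589
R [[0.001, -0.199, 0.98], [0.0, 0.98, 0.199], [-1.0, 0.0, 0.001]] q [-0.21  0.41  0.23  2.   -0.13  0.74  1.87]
```

View pics/wrist9.png

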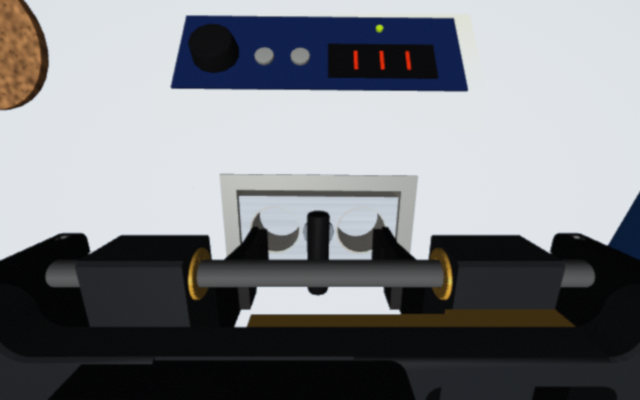

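Bar at (318,250) lies centred between the fingers. Closing.

servo_tool(series=[[1,0,0,0,0],[1,0,0,0,0],[1,0,0,0,0],[1,0,0,0,0],[1,0,0,0,0],[1,0,0,0,0],[1,0,0,0,0],[1,0,0,0,0],[1,0,0,0,0],[1,0,0,0,0]])

```text
time: 15.15
tool_pos: [0.5365, -0.0279, 0.1587]
tool_rot: [-0.157, 1.565, 0.156]
force: [1.4, -4.2, -1.7]
width: 0.0115
```

servo_tool(series=[[1,-0.003,0.01,0,0],[1,-0.003,0.01,0,0],[1,0,0,0,0]])

```text
time: 15.45
tool_pos: [0.5356, -0.0243, 0.1606]
tool_rot: [-0.159, 1.564, 0.153]
force: [2.9, -7.9, -2.5]
width: 0.0112
```

servo_tool(series=[[1,-0.003,0.01,0,0],[1,0,0,0,0]])

```text
time: 15.65
tool_pos: [0.535, -0.0223, 0.1612]
tool_rot: [-0.16, 1.564, 0.151]
force: [4.5, -12.2, -5.8]
width: 0.0111
```

servo_tool(series=[[1,-0.003,-0.015,0,0],[1,-0.003,-0.015,0,0],[1,-0.003,-0.015,0,0],[1,-0.003,-0.015,0,0],[1,0,0,0,0]])

```text
time: 16.15
tool_pos: [0.5371, -0.0305, 0.1648]
tool_rot: [-0.154, 1.568, 0.166]
force: [-2.3, 9.0, -1.5]
width: 0.011
```

```bash
cat >> h.py <<'E'
def chk():
    s,R=st();b=np.array([.5365,-.0279,.1587]);a=.203
    d=s["tool_pos"]-b;ey=np.array([-np.sin(a),np.cos(a),0]);ex=np.array([np.cos(a),np.sin(a),0])
    print("rel mm x %.1f y %.1f z %.1f  F x %.1f y %.1f z %.1f"%(*(1000*np.array([d@ex,d@ey,d[2]])),s["force"]@ex,s["force"]@ey,s["force"][2]))
E
python3 - <<'E'
from h import *
chk()
E
```

```text
t 16.15 pos [ 0.5371 -0.0305  0.1648] grasp [ 0.5368 -0.0302  0.1138] F [-2.3  9.  -1.5] w 0.011
R [[-0.004, -0.202, 0.979], [0.007, 0.979, 0.202], [-1.0, 0.008, -0.003]] q [-0.2   0.4   0.23  1.99 -0.14  0.76  1.89]
rel mm x 0.0 y -2.7 z 6.1  F x -0.5 y 9.2 z -1.5
```

servo_tool(series=[[1,-0.003,-0.01,0,0],[1,-0.003,0,0,0],[1,0,0,0,0]])

```text
time: 16.45
tool_pos: [0.5371, -0.0322, 0.166]
tool_rot: [-0.154, 1.569, 0.168]
force: [-1.5, 11.6, -5.2]
width: 0.0108
```

Run:
```python
from h import *
chk();s,c=snap("side","10");cv2.imwrite("pics/d10.png",cv2.resize(c["pixels"][150:250,260:400],None,fx=5,fy=5,interpolation=cv2.INTER_CUBIC));s,c=snap("wrist","10")
```

```text
t 16.45 pos [ 0.5371 -0.0322  0.166 ] grasp [ 0.5369 -0.0318  0.115 ] F [-1.5 11.6 -5.2] w 0.0108
R [[-0.005, -0.203, 0.979], [0.008, 0.979, 0.203], [-1.0, 0.009, -0.004]] q [-0.19  0.4   0.23  1.99 -0.14  0.77  1.89]
rel mm x -0.3 y -4.4 z 7.3  F x 0.9 y 11.6 z -5.2
```

View pics/d10.png

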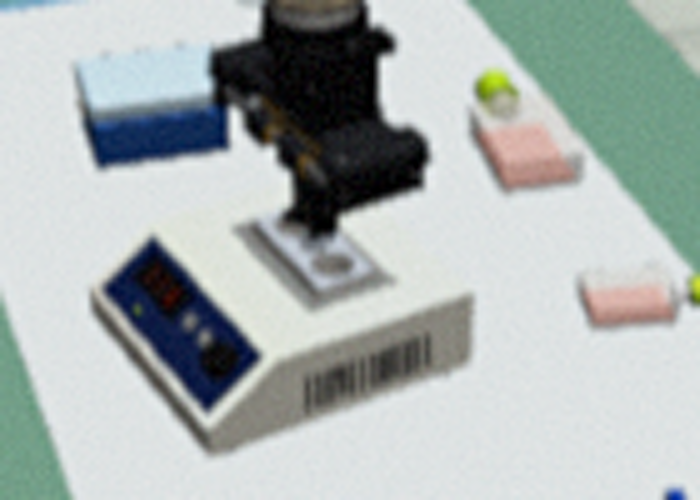

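View pics/wrist10.png

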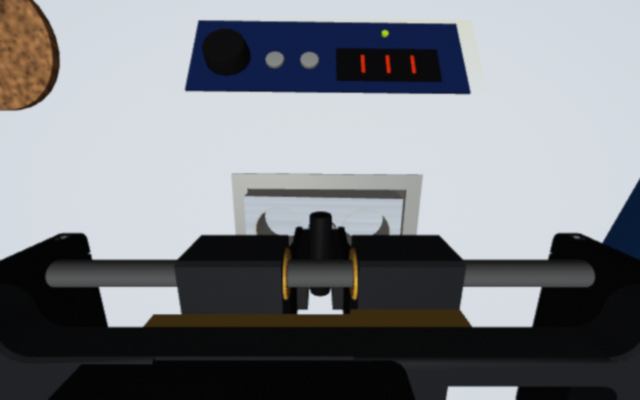

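servo_tool(series=[[1,-0.003,0.015,0,0],[1,-0.003,0.015,0,0],[1,-0.003,0.015,0,0],[1,-0.003,0.015,0,0],[1,-0.003,0.015,0,0],[1,0,0,0,0]])

```text
time: 17.15
tool_pos: [0.5343, -0.0203, 0.1716]
tool_rot: [-0.159, 1.565, 0.152]
force: [2.2, -6.9, -11.0]
width: 0.0109
```

Run:
```python
from h import *
chk()
```

```text
t 17.15 pos [ 0.5343 -0.0203  0.1716] grasp [ 0.5343 -0.0205  0.1206] F [  2.2  -6.9 -11. ] w 0.0109
R [[0.0, -0.197, 0.98], [-0.004, 0.98, 0.197], [-1.0, -0.004, -0.0]] q [-0.23  0.39  0.24  2.   -0.12  0.77  1.84]
rel mm x -0.6 y 7.9 z 12.9  F x 0.7 y -7.2 z -11.0
```

servo_tool(series=[[1,-0.002,-0.015,0,0],[1,-0.003,-0.015,0,0],[1,-0.003,-0.015,0,0],[1,-0.003,-0.015,0,0],[1,-0.003,-0.012,0,0],[1,0,0,0,0]])

```text
time: 17.75
tool_pos: [0.5395, -0.035, 0.1777]
tool_rot: [-0.154, 1.563, 0.162]
force: [-1.9, 6.5, 1.7]
width: 0.011
```

Run:
```python
from h import *
chk();s,c=snap("side","11");cv2.imwrite("pics/d11.png",cv2.resize(c["pixels"][150:250,260:400],None,fx=5,fy=5,interpolation=cv2.INTER_CUBIC));
```

```text
t 17.75 pos [ 0.5395 -0.035   0.1777] grasp [ 0.5396 -0.0347  0.1267] F [-1.9  6.5  1.7] w 0.011
R [[0.002, -0.2, 0.98], [0.005, 0.98, 0.2], [-1.0, 0.005, 0.003]] q [-0.2   0.39  0.23  1.98 -0.13  0.79  1.89]
rel mm x 1.5 y -7.5 z 19.0  F x -0.6 y 6.8 z 1.7
```

View pics/d11.png

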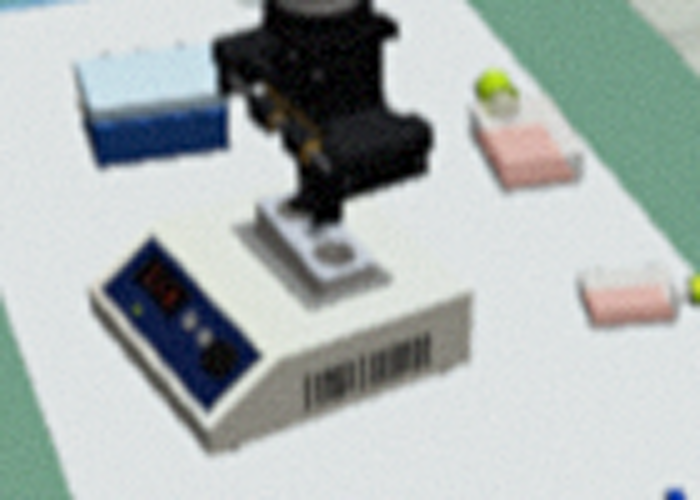

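servo_tool(series=[[1,-0.003,0.015,0,0],[1,-0.003,0.015,0,0],[1,-0.003,0.015,0,0],[1,-0.003,0.015,0,0],[1,-0.003,0.012,0,0],[1,0,0,0,0]])

```text
time: 18.4
tool_pos: [0.536, -0.0205, 0.1819]
tool_rot: [-0.159, 1.561, 0.151]
force: [1.6, -8.0, 2.3]
width: 0.0112
```

Run:
```python
from h import *
chk();s,c=snap("side","12");cv2.imwrite("pics/d12.png",cv2.resize(c["pixels"][150:250,260:400],None,fx=5,fy=5,interpolation=cv2.INTER_CUBIC));
```

```text
t 18.4 pos [ 0.536  -0.0205  0.1819] grasp [ 0.5363 -0.0208  0.1309] F [ 1.6 -8.   2.3] w 0.0112
R [[0.005, -0.197, 0.98], [-0.005, 0.98, 0.197], [-1.0, -0.006, 0.004]] q [-0.23  0.37  0.24  1.99 -0.12  0.79  1.84]
rel mm x 1.0 y 7.3 z 23.2  F x -0.0 y -8.2 z 2.3
```

View pics/d12.png

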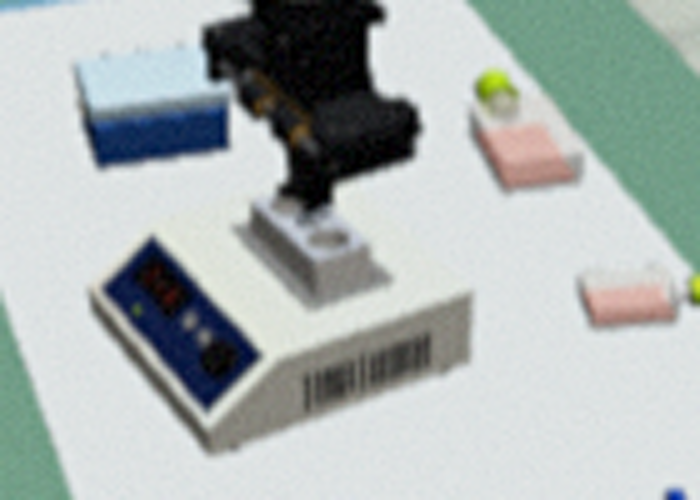

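servo_tool(series=[[1,-0.003,-0.015,0,0],[1,-0.003,-0.015,0,0],[1,-0.003,-0.015,0,0],[1,-0.003,-0.012,0,0],[1,0,0,0,0],[1,0,0,0,0]])

```text
time: 19.05
tool_pos: [0.5374, -0.0319, 0.1835]
tool_rot: [-0.156, 1.566, 0.16]
force: [-1.9, 4.7, -1.2]
width: 0.0109
```

Run:
```python
from h import *
chk();s,c=snap("side","13");cv2.imwrite("pics/d13.png",cv2.resize(c["pixels"][150:250,260:400],None,fx=5,fy=5,interpolation=cv2.INTER_CUBIC));
```

```text
t 19.05 pos [ 0.5374 -0.0319  0.1835] grasp [ 0.5374 -0.0318  0.1325] F [-1.9  4.7 -1.2] w 0.0109
R [[-0.001, -0.2, 0.98], [0.002, 0.98, 0.2], [-1.0, 0.002, -0.001]] q [-0.21  0.38  0.24  1.98 -0.12  0.8   1.87]
rel mm x 0.1 y -4.1 z 24.8  F x -0.9 y 5.0 z -1.2
```

View pics/d13.png

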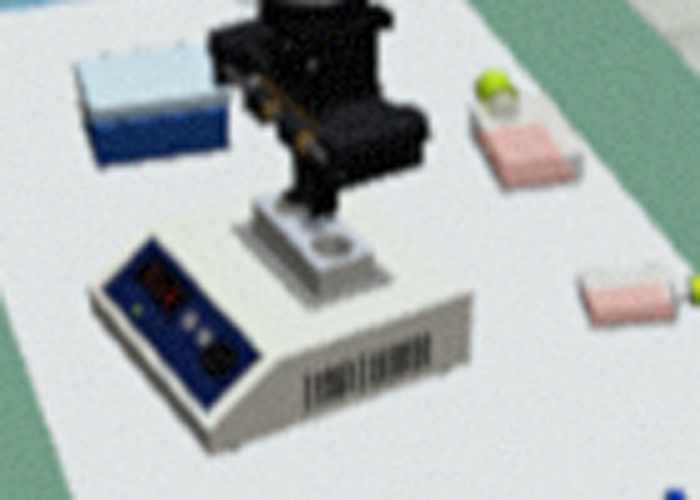

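servo_tool(series=[[1,-0.003,0.015,0,0],[1,-0.003,0.015,0,0],[1,-0.003,0.015,0,0],[1,-0.003,0.01,0,0],[1,0,0,0,0],[1,0,0,0,0]])

```text
time: 19.7
tool_pos: [0.5351, -0.0196, 0.188]
tool_rot: [-0.159, 1.563, 0.154]
force: [-0.5, -5.4, 0.1]
width: 0.011
```

Run:
```python
from h import *
chk()
```

```text
t 19.7 pos [ 0.5351 -0.0196  0.188 ] grasp [ 0.5352 -0.0197  0.137 ] F [-0.5 -5.4  0.1] w 0.011
R [[0.002, -0.198, 0.98], [-0.003, 0.98, 0.198], [-1.0, -0.003, 0.002]] q [-0.24  0.37  0.24  1.98 -0.11  0.8   1.84]
rel mm x 0.3 y 8.4 z 29.3  F x -1.5 y -5.2 z 0.1
```

servo_tool(series=[[1,-0.003,-0.012,0,0],[1,-0.003,-0.012,0,0],[1,-0.003,-0.01,0,0],[1,-0.003,0,0,0],[1,0,0,0,0],[1,0,0,0,0]])

```text
time: 20.3
tool_pos: [0.5364, -0.0271, 0.1908]
tool_rot: [-0.157, 1.565, 0.158]
force: [-0.3, 0.1, -4.8]
width: 0.011
```

Run:
```python
from h import *
chk();s,c=snap("side","14");cv2.imwrite("pics/d14.png",cv2.resize(c["pixels"][150:250,260:400],None,fx=5,fy=5,interpolation=cv2.INTER_CUBIC));
```

```text
t 20.3 pos [ 0.5364 -0.0271  0.1908] grasp [ 0.5364 -0.0271  0.1398] F [-0.3  0.1 -4.8] w 0.011
R [[-0.0, -0.199, 0.98], [0.0, 0.98, 0.199], [-1.0, 0.0, -0.0]] q [-0.22  0.36  0.24  1.98 -0.12  0.81  1.86]
rel mm x 0.0 y 0.8 z 32.1  F x -0.3 y 0.1 z -4.8
```

View pics/d14.png

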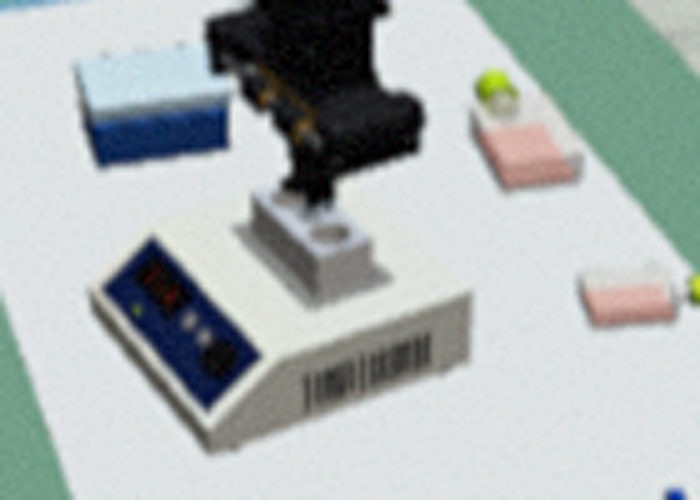

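servo_tool(series=[[1,-0.008,0,0,0],[1,-0.015,0,0,0],[1,-0.015,0,0,0],[1,-0.015,0,0,0],[1,0,0,0,0],[1,0,0,0,0]])

```text
time: 20.95
tool_pos: [0.5365, -0.0274, 0.2069]
tool_rot: [-0.157, 1.565, 0.157]
force: [0.2, -0.3, -3.8]
width: 0.011
```

Run:
```python
from h import *
chk()
```

```text
t 20.95 pos [ 0.5365 -0.0274  0.2069] grasp [ 0.5365 -0.0274  0.1559] F [ 0.2 -0.3 -3.8] w 0.011
R [[0.0, -0.199, 0.98], [0.0, 0.98, 0.199], [-1.0, 0.0, 0.0]] q [-0.23  0.34  0.25  1.96 -0.11  0.85  1.85]
rel mm x 0.1 y 0.5 z 48.2  F x 0.2 y -0.3 z -3.8
```

servo_tool(series=[[1,-0.015,0,0,0],[1,-0.018,0,0,0],[1,-0.016,0,0,0],[1,-0.008,0,0,0],[1,0,0,0,0],[1,0,0,0,0],[1,0,0,0,0]])

```text
time: 21.65
tool_pos: [0.5362, -0.0274, 0.2236]
tool_rot: [-0.157, 1.566, 0.157]
force: [0.6, 0.2, -4.2]
width: 0.011
```

Run:
```python
from h import *
chk()
for n,(x,y,w,h) in dict(side=(260,150,140,110),scene=(250,150,140,110)).items():
    s,c=snap(n,"15");cv2.imwrite(f"pics/{n}15c.png",cv2.resize(c["pixels"][y:y+h,x:x+w],None,fx=5,fy=5,interpolation=cv2.INTER_CUBIC));
snap("wrist","15");chk()
# bath motion: template-free phase shift of bath front/side patch
for n,(x,y,w,h) in dict(side=(280,212,80,30),scene=(262,212,60,26)).items():
    a=cv2.cvtColor(load(n+"0")[1]["pixels"],6)[y:y+h,x:x+w].astype(np.float32);b=cv2.cvtColor(load(n+"15")[1]["pixels"],6)[y:y+h,x:x+w].astype(np.float32)
    print(n,cv2.phaseCorrelate(a,b,cv2.createHanningWindow((w,h),cv2.CV_32F)))
```

```text
t 21.65 pos [ 0.5362 -0.0274  0.2236] grasp [ 0.5362 -0.0274  0.1726] F [ 0.6  0.2 -4.2] w 0.011
R [[-0.001, -0.199, 0.98], [0.0, 0.98, 0.199], [-1.0, 0.0, -0.001]] q [-0.23  0.32  0.25  1.95 -0.1   0.88  1.84]
rel mm x -0.2 y 0.5 z 64.9  F x 0.6 y 0.0 z -4.2
t 21.8 pos [ 0.5363 -0.0274  0.2236] grasp [ 0.5363 -0.0274  0.1726] F [ 0.4 -0.7 -3.3] w 0.0108
R [[-0.0, -0.199, 0.98], [0.0, 0.98, 0.199], [-1.0, 0.0, -0.0]] q [-0.23  0.32  0.25  1.95 -0.1   0.88  1.84]
rel mm x -0.1 y 0.5 z 64.9  F x 0.3 y -0.8 z -3.3
side ((0.11339112545486074, -0.2887686599931474), 1.0284026598930358)
scene ((-0.386770740245872, 0.29246150377540303), 1.0760909416057445)
```

View pics/side15c.png

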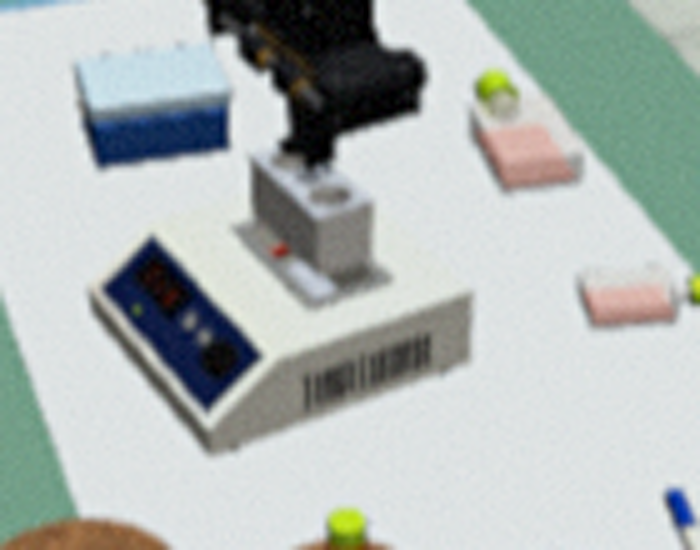

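View pics/scene15c.png

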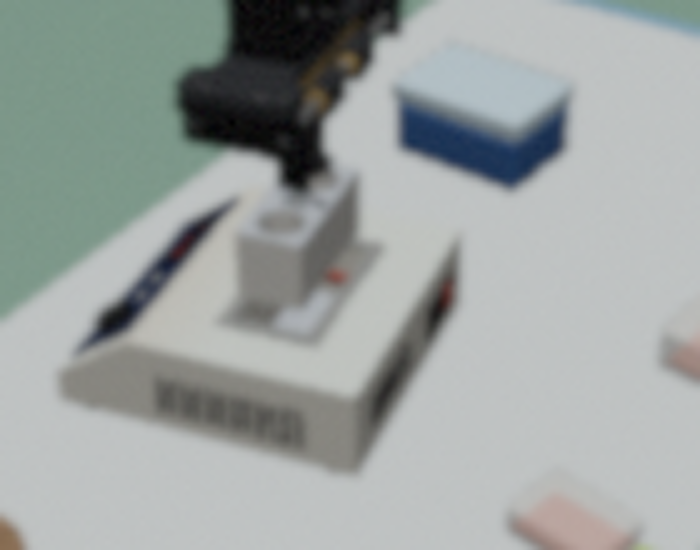

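View pics/wrist15.png

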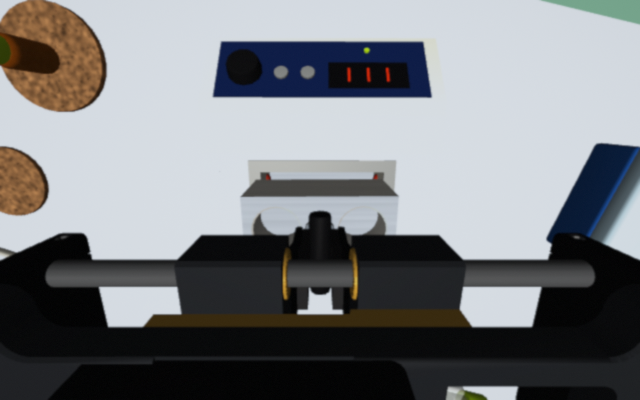

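Run:
```python
from h import *
a=load("scene15");b=load("side15")
S=lambda u,v:(250+u/5-.4,150+v/5-.4); D=lambda u,v:(260+u/5-.4,150+v/5-.4)
print("block bottom far-right corner",tri([ray(*a,*S(304,309)),ray(*b,*D(371,268))]))
print("top far-right",tri([ray(*a,*S(303,255)),ray(*b,*D(372,203))]))
chk()
from cell import env
print(env.close_job())
```

```text
block bottom far-right corner (array([ 0.56518851, -0.07183574,  0.08497571]), [np.float64(0.00431822248481899), np.float64(0.004318222484818972)])
top far-right (array([ 0.56768006, -0.07193116,  0.13439052]), [np.float64(0.0009673652139158993), np.float64(0.0009673652139158942)])
t 21.8 pos [ 0.5363 -0.0274  0.2236] grasp [ 0.5363 -0.0274  0.1726] F [ 0.4 -0.7 -3.3] w 0.0108
R [[-0.0, -0.199, 0.98], [0.0, 0.98, 0.199], [-1.0, 0.0, -0.0]] q [-0.23  0.32  0.25  1.95 -0.1   0.88  1.84]
rel mm x -0.1 y 0.5 z 64.9  F x 0.3 y -0.8 z -3.3
the job is handed in; nothing more can be done
None
```

The vial is on the trivet, and the block is free and held over the well. I handed the job in at about 22 s of the 58 s allowed.

**What I did:**
- I stood the green-capped vial near the centre of the middle cork disc. That disc measured 99 mm across, against the 100 mm given.
- I gripped the T-handle across the block's y and rocked the block left and right seven times, with a slight lift each time. The forces I read at the ends of the moves stayed at about 13 N sideways and 11 N vertical.
- Once the block hung free, at about 4–5 N, I centred it and raised it to 65 mm above its seated height.

**Last checks:**
- **Clearance:** arm travel puts the block's underside about 20 mm above the rim. Triangulating a bottom corner gave about 15 mm, but its two rays missed each other by about 9 mm, so I trust that figure less.
- **Level and position:** the block looked level and over the well in all three views; I did not measure its tilt.
- **Vial:** it was upright and fully on the trivet when I let go. The later views that show it are only partial, but nothing looked changed.
- **Bath:** it sat flat. Comparing pictures before and after showed about 0.3–0.5 px of shift, at most a millimetre or two. I could not separate that from noise, so a small creep is possible.
- **Other things:** I saw no change in those visible in the last views. I did not check each one separately.

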